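# Draw out the panel and lean it on the rack

### The job

Draw the bare metal panel straight out from under the grey box without shifting the box. Then stand the panel in the rack on a short edge: set that edge gently down on the floor of the middle of the three grooves while you still hold it (the grooved plate is clamped at a different height each time, so feel for it), then let the panel lean back at rest on the bar, square and centred across the rack. Do not push the small loose things on the bench about.

Things in the scene. Friction and masses are not known exactly. Their poses are not given: they have to be found in the camera images.
- panel: Flat bare aluminium panel, 60 wide (its x) x 150 long (its y) x 6 mm thick (its z), about 110 g, the same from both sides and ends. Origin at its centre. At first it lies level, underside 20 mm above the bench, between the stand's runners and under the box, which presses on it lightly; its -y end sticks out 58 to 72 mm past the stand, into free air.
- panel_end_a (a point): Middle of the panel's short edge at its -y end (mid thickness): the end that sticks out at the start.
- panel_end_b (a point): Middle of the panel's short edge at its +y end (mid thickness): the end under the box at the start.
- steel_box: Closed grey box, 87 (its x) x 150 (its y) x 42 mm high, about 0.6 kg, loose; origin at the centre of its underside. It rests 26 mm above the bench on the stand's two runners and on the panel, its long side across the panel. Once the panel is drawn out level, it stays on the runners.
- box_stand: Low wooden stand, fixed: deck 150 (its x) x 100 (its y) x 20 mm high; two runners 24 mm wide, 6 mm high along y at its x ends, a channel 100 mm wide between them. At its -y end each runner has a stop, 6 mm higher and 6 mm thick, which keeps the box from following a level pull, not one that lifts. Origin on the bench under its centre. The panel sticks out towards its -y.
- rack: Grey base of the leaning rack, fixed. Origin on the bench; z up, +y is the front, where the foot goes; the panel leans back towards -y. Base plate 110 (x) x 125 (y: -65 to +60) x 4 mm, four studs 21 mm high at x = +-47, y = -5 and +45 mm. It carries a grooved foot plate, 106 mm wide, whose height is set differently each time and is not reported.
- middle_groove (a point): Point on the rack: middle of the middle groove, rack y = +19.5 mm, z = 8 mm, the lowest height of its floor; the real floor lies 0 to 8 mm higher, firm: feel for it. Four ridges along x on the foot plate, 80 mm long, 5 mm wide, rising 7.5 mm above the floor, at rack y = +45, +28, +11, -6 mm leave three grooves 12 mm wide.
- back_bar (a point): Middle of the axis of the hoop's level top bar, which runs along rack x (bar radius 5 mm).
- flux_tin: Shallow round tin, 46 mm across, 16 mm high, loose bystander; origin under its centre.
- wick_reel: Small flat reel, 48 x 64 x 11 mm, loose bystander; origin on the bench under the reel's middle.
- tweezers: Steel tweezers, 10 x 120 (its y) x 9 mm, loose bystander; origin under the middle.
- hoop: Upright hoop of 10 mm round steel bar at the back of the rack, fixed; same origin and axes as the rack. 46 mm wide overall, narrower than the panel; its two uprights at x = +-18 mm rise from y = -50 mm at the base to the level top bar at y = -35, z = 93 mm. A panel with its foot in the middle groove rests on the bar at about 57 to 64 degrees from level.

How it is judged (in metres and radians):
On the way, in this order (a step that is already met when the one before it is completed fails the run):
1. the panel is drawn clear of the box (centres over 125 mm apart in plan), the box still in its place (horizontal distance between panel and steel_box above 0.125 m and distance of steel_box from where it was at the start of the episode below 0.015 m), for 0.2 s.
2. still held, the panel stands with a short edge on the foot plate's middle groove (contact force between the fingers and panel above 1 N and contact force between panel and rack above 0.5 N and ((y of panel_end_a in the frame of rack between 0.0155 and 0.0265 m and z of panel_end_a in the frame of rack below 0.0195 m) or (y of panel_end_b in the frame of rack between 0.0155 and 0.0265 m and z of panel_end_b in the frame of rack below 0.0195 m))), for 0.2 s.
At the end, for the whole second after the job is handed in: The panel rests, released and still, a short edge in the middle groove of the rack's foot plate, leaning back on the hoop at 55 to 67 degrees from level, square to the rack within 0.1 rad and centred within 15 mm; the box is within 15 mm of where it was (angle between the z axis of panel and the z axis of rack, either way round between 0.96 and 1.17 rad and angle between the x axis of panel and the x axis of rack, either way round below 0.1 rad and x of panel in the frame of rack between -0.015 and 0.015 m and y of panel in the frame of rack below -0.008 m and ((y of panel_end_a in the frame of rack between 0.0155 and 0.0265 m and z of panel_end_a in the frame of rack below 0.0195 m) or (y of panel_end_b in the frame of rack between 0.0155 and 0.0265 m and z of panel_end_b in the frame of rack below 0.0195 m)) and contact force between panel and hoop above 0.05 N and contact force between panel and rack above 0.2 N and linear speed of panel below 0.01 m/s and angular speed of panel below 0.1 rad/s and distance of steel_box from where it was at the start of the episode below 0.015 m); the robot touches nothing.
It fails at once if the box is shifted by more than 15 mm (distance of steel_box from where it was at the start of the episode above 0.015 m).
It fails at once if the panel is pressed or dropped hard on the rack (over 30 N) (contact force between panel and rack above 30 N or contact force between panel and hoop above 30 N).
It fails at once if a small loose thing is pushed more than 20 mm (distance of any of flux_tin, wick_reel, tweezers from where it was at the start of the episode above 0.02 m).
It also fails if it takes over 45 s, if anything falls off the work surface, if the arm or the gripper's body presses on something with over 40 N, if the wrist force passes 120 N, or if a joint passes its speed limit or range.

### The arm

A 6-joint arm with a two-finger parallel gripper is mounted at the origin on a cart in front of the work surface, level with it; the furniture and walls round the work are solid. World frame = base frame: x ahead of the robot, y to its left, z up, the work surface at z = 0. Lengths are in mm, angles in rad, forces in N, time in s.
With the tool pointing down it reaches from about 375 to 975 mm from the base axis. Payload 3.8 kg.
Tool frame: the origin (TCP) lies between the finger pads; the fingertips stand 25 mm ahead of it and the grasp point (between the pads) lies 6 mm ahead of it; z points along the fingers, x is the direction in which the jaws open and shut, and the axes are right-handed (so a half turn about z gives the same grasp; the last joint's range is limited). The gripper opens to 88 mm and grips with 3 to 60 N. Pads are 18 mm wide; open, the fingers measure 123 mm over their backs; the gripper's body (75 mm by 187 mm) begins 45 mm behind the grasp point.
Start: joints at [-1.294, 0.264, 1.604, -0, 1.274, -0.037], TCP at [208.35, -642.035, 263.706] pointing down, gripper open.
Joint ranges: [-2.63, 2.63], [-0.94, 2.18], [0.31, 2.57], [-1.31, 4.45], [0, 2.66], [-2.55, 2.55]. Speed limits (rad/s): [2.57, 2.57, 3.14, 3.14, 3.14, 3.14].

### API

Orientations are given as a unit quaternion [w, x, y, z].
In Python, from station import read_state, read_camera, camera_model, close_job gives the robot as it stands. The module is installed in compiled form; this text tells all that it offers.
- The arm moves only by the tool play_rows, never from a script. Its argument "motion" is a list that holds one entry, the list of rows, each a list of 7 numbers: the turn, a rotation vector about the tool's x, y, z in rad, then the shift along the tool's x, y, z in m, then the finger opening in m, from 0 to 0.0881. A call has 1 to 12 rows; each row shifts and turns the pose as measured when the row begins, along the tool's axes as they then stand; what a row does not reach is not made up. A row lasts 1/10 s, in which the tool goes at most 50 mm and 8.59 degrees, less where a joint would pass 70% of its speed; a pose out of reach is approached as far as the arm can. A call with a gripper value outside its range is refused whole. The fingers move at their own pace and stop on an object; "newtons" is the grip in N (left out, the last holds). Time passes only in rows, so rows that do not move let the fingers close. It gives the time, the measured TCP pose, the force and the opening at its end, in the units of the state.
- read_state(): the state, without advancing time (a new reading comes with each control period).
- read_camera(name): name is "scene" or "top"; returns the picture (384x512x3 uint8, red, green, blue); there is no depth.
- camera_model(name): a dict with "fx", "fy", "cx", "cy" (pixels), "view" (4x4, takes a point from world to camera coordinates). Camera axes: x right, y up, looking along -z (the intrinsics and any distortion apply to the point x, -y, -z); pixel columns grow to the right and rows downward; lengths in mm; the calibration is good to about 2 mm. A picture is of the moment at which its call begins. camera_model takes no time and is no camera call.
- close_job(): hands the job in, once; it reports no verdict.
The state is a dict: "time_s": time; "q": joint angles; "joint_velocities": joint speeds; "joint_efforts": joint torques, N m; "tool_pos": TCP position; "tcp_rot": TCP orientation; "ft_force": force on the tool from outside, world axes, zero at the start; "moment": the same for the moment, N m; "gripper_width": finger opening in mm.
Only numpy, scipy, OpenCV 4.12 (cv2) and the standard library are available. Lean on these libraries where they do the work, as an engineer would, in place of code of your own. Each camera call takes 0.05 s, during which the arm holds its last target. There are 200 camera calls.

## Working session

There is one attempt and no reset: what is moved stays moved. The work goes in short steps, Python scripts to look and compute and a tool call to move; the robot and the scene stay as the last step left them, time stands still between calls to the robot, and variables do not carry over. Pictures are saved under pics/ and viewed, about 8 in all and at most 12, crops included, and the job is handed in when it is done.

Besides the shell and the picture viewer there is one more tool, called in YAML: its name, and indented under it one key for each argument. play_rows: Moves the arm, as the interface text tells. Its arguments: {"type":"object","properties":{"motion":{"type":"array"},"newtons":{"type":"number"}},"required":["motion"]}

```bash
mkdir -p pics
python3 - <<'E'
from station import *
import cv2,json
s=read_state(); print(s)
for n in("scene","top"):
    im=read_camera(n); cv2.imwrite(f"pics/{n}0.png",im[:,:,::-1]); m=camera_model(n); print(n,m)
E
```

```text
{'time_s': 0.0, 'q': array([-1.29387180e+00,  2.64762714e-01,  1.60533201e+00, -2.08141051e-05,
        1.27371529e+00, -3.68911222e-02]), 'joint_velocities': array([ 0.00140755, -0.00019174, -0.00100477,  0.00199651,  0.00040001,
        0.00136195]), 'joint_efforts': array([-1.85869576e-03, -5.02111638e+01, -3.56874847e+01,  7.26516545e-02,
        2.93440756e-02, -1.93457395e-04]), 'tool_pos': array([ 208.18787823, -641.41636032,  262.40418293]), 'tcp_rot': array([-6.76630955e-04,  8.08917297e-01, -5.87921405e-01, -8.78322829e-04]), 'ft_force': array([0.44817088, 1.10174989, 0.48825345]), 'moment': array([ 0.01874897,  0.05212372, -0.04454696]), 'gripper_width': 88.23270549819671}
scene {'fx': 403.53531009249576, 'fy': 403.53531009249576, 'cx': 255.12238672499296, 'cy': 196.24134672863423, 'view': array([[-7.06412478e-01, -7.07789881e-01,  3.85951371e-03,
         4.24925726e+02],
       [ 3.87736633e-01, -3.82408699e-01,  8.38703696e-01,
        -2.52089574e+02],
       [-5.92150078e-01,  5.93967231e-01,  5.44574342e-01,
        -8.32795899e+02],
       [ 0.00000000e+00,  0.00000000e+00,  0.00000000e+00,
         1.00000000e+00]])}
top {'fx': 432.43174978074865, 'fy': 432.43174978074865, 'cx': 259.28345055807443, 'cy': 188.71038202457783, 'view': array([[ 8.10281595e-04, -9.99826100e-01,  1.86309644e-02,
         4.00274385e+01],
       [ 9.83299103e-01,  4.18735764e-03,  1.81948729e-01,
        -5.51650315e+02],
       [-1.81995102e-01,  1.81723809e-02,  9.83131500e-01,
        -1.11011420e+03],
       [ 0.00000000e+00,  0.00000000e+00,  0.00000000e+00,
         1.00000000e+00]])}
```

View pics/top0.png

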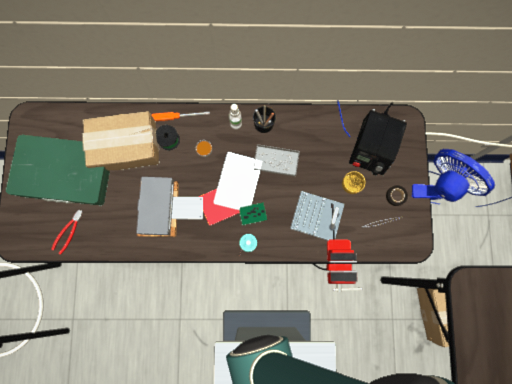

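View pics/scene0.png

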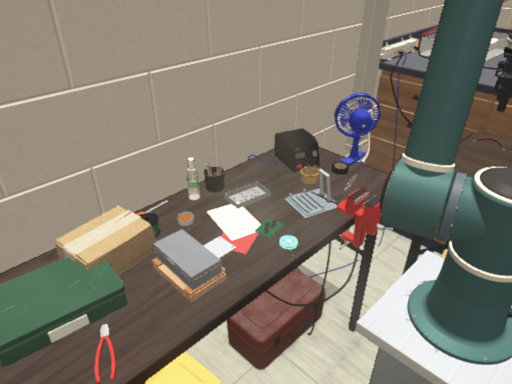

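The top view shows the grey box and stand at about (157,206), the pale panel end at (188,208), and the rack at (318,215) with its hoop on the right. Next I'll enlarge both areas.

Run:
```python
import cv2,numpy as np
t=cv2.imread("pics/top0.png");s=cv2.imread("pics/scene0.png")
f=lambda im,x,y,w,h,k:cv2.resize(im[y:y+h,x:x+w],None,fx=k,fy=k,interpolation=cv2.INTER_CUBIC)
a=np.hstack([f(t,130,170,80,60,5),f(t,280,185,80,60,5)])
b=np.hstack([f(s,150,222,100,75,4),f(s,275,155,100,75,4)])
cv2.imwrite("pics/crop0.png",np.vstack([a,b]))
```

```text
(no output)
```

View pics/crop0.png

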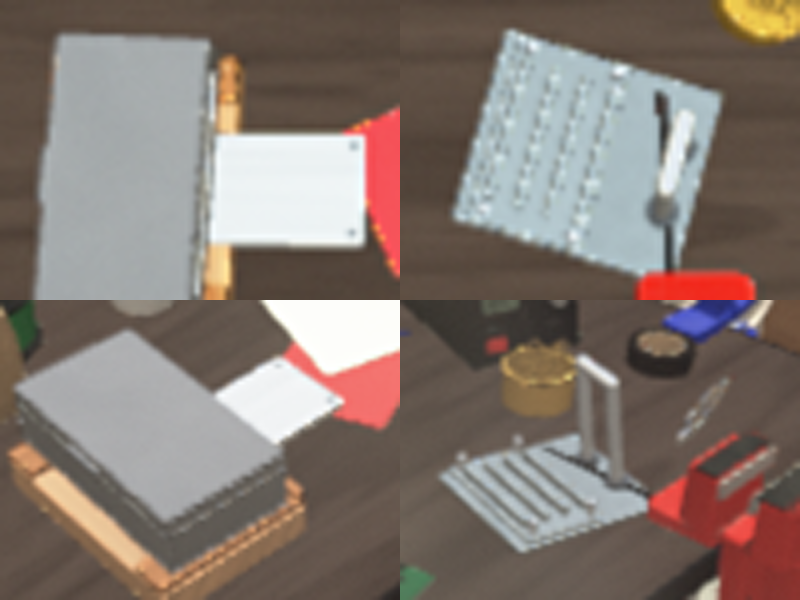

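```bash
cat > h.py <<'E'
import numpy as np,cv2
from station import *
C={n:camera_model(n) for n in("scene","top")}
def proj(n,P):
    c=C[n];p=np.c_[np.atleast_2d(P),np.ones(len(np.atleast_2d(P)))]@c["view"].T
    return np.c_[c["cx"]+c["fx"]*p[:,0]/-p[:,2],c["cy"]-c["fy"]*p[:,1]/-p[:,2]]
def ray(n,uv,z):
    c=C[n];V=c["view"];R=V[:3,:3];o=-R.T@V[:3,3]
    uv=np.atleast_2d(uv);d=np.c_[(uv[:,0]-c["cx"])/c["fx"],-(uv[:,1]-c["cy"])/c["fy"],-np.ones(len(uv))]@R
    return o+d*((z-o[2])/d[:,2])[:,None]
E
python3 - <<'E'
from h import *
t=cv2.imread("pics/top0.png")
np.set_printoptions(precision=1,suppress=True)
g=t.astype(int)
def comp(mask,seed):
    n,l,st,ce=cv2.connectedComponentsWithStats(mask.astype(np.uint8)); return (l==l[seed[1],seed[0]])
m=comp(g.min(2)>200,(188,208)); m[:,:174]=0
c=cv2.findContours(m.astype(np.uint8),cv2.RETR_EXTERNAL,cv2.CHAIN_APPROX_NONE)[0][0]
print("panel px",cv2.boundingRect(c),cv2.minAreaRect(c)); P=ray("top",cv2.boxPoints(cv2.minAreaRect(c)),26); print(P)
hsv=cv2.cvtColor(t,cv2.COLOR_BGR2HSV)
print("px colours",t[206,155],t[215,310],t[175,300])
m=comp((hsv[...,1]<25)&(abs(g.sum(2)/3-g[206,155].mean())<30),(155,206))
c=max(cv2.findContours(m.astype(np.uint8),0,1)[0],key=cv2.contourArea); r=cv2.minAreaRect(c);print("box",r);print(ray("top",cv2.boxPoints(r),68))
# base plate
m=(g.min(2)>110)&(hsv[...,1]<70);m=comp(m,(310,215))
c=max(cv2.findContours(m.astype(np.uint8),0,1)[0],key=cv2.contourArea); r=cv2.minAreaRect(c);print("rack",r);print(cv2.boxPoints(r));print(ray("top",cv2.boxPoints(r),5))
for n,uv in dict(orange=(204,148),brass=(354,182),cyan=(248,242),tw=(381,222),pcb=(252,213),red=(342,262),grey=(276,160)).items(): print(n,ray("top",uv,5))
E
```

```text
panel px (174, 197, 29, 22) ((188.0, 207.5), (21.0, 28.0), 90.0)
[[532.1 273.   26. ]
 [532.4 197.   26. ]
 [475.  195.6  26. ]
 [474.7 270.9  26. ]]
px colours [171 170 165] [202 196 176] [61 71 86]
box ((155.05189514160156, 205.30661010742188), (34.185096740722656, 56.46839141845703), 2.4895529747009277)
[[431.3 357.7  68. ]
 [580.1 359.   68. ]
 [576.5 269.   68. ]
 [427.7 269.8  68. ]]
rack ((317.18353271484375, 216.05503845214844), (46.35879898071289, 39.84557342529297), 16.699241638183594)
[[289.3 228.5]
 [300.7 190.3]
 [345.1 203.6]
 [333.7 241.8]]
[[ 449.2  -41.8    5. ]
 [ 555.9  -75.1    5. ]
 [ 518.7 -198.3    5. ]
 [ 413.  -163.1    5. ]]
orange [[676.5 197.3   5. ]]
brass [[ 580.2 -225.6    5. ]]
cyan [[412.   71.2   5. ]]
tw [[ 467.7 -296.1    5. ]]
pcb [[491.7  60.6   5. ]]
red [[ 358.6 -184.1    5. ]]
grey [[642.7  -6.6   5. ]]
```

Run:
```python
from h import *
np.set_printoptions(precision=2,suppress=True)
t=cv2.imread("pics/top0.png").astype(float);g=t[...,0]  # blue: red card is dark too
def cross(p,th):
    i=np.where((p[:-1]-th)*(p[1:]-th)<0)[0]; return i+(th-p[i])/(p[i+1]-p[i])
th=140
up=[];lo=[];en=[]
for c in range(180,199):
    x=cross(g[190:226,c],th)+190; up.append((c,x[0]));lo.append((c,x[-1]))
for r in range(200,216):
    x=cross(g[r,190:210],th)+190
    if len(x): en.append((x[0],r))
for n,l in(("up",up),("lo",lo),("end",en)):
    P=ray("top",np.array(l),26 if n!="lo" else 23); k=1 if n!="end" else 0
    f=np.polyfit(P[:,k],P[:,1-k],1); print(n,"slope",f[0],"med",np.median(P,0), "res",np.std(P[:,1-k]-np.polyval(f,P[:,k])))
t8=cv2.imread("pics/top0.png");s=cv2.imread("pics/scene0.png")
f=lambda im,x,y,w,h,k:cv2.resize(im[y:y+h,x:x+w],None,fx=k,fy=k,interpolation=cv2.INTER_CUBIC)
cv2.imwrite("pics/rack.png",np.hstack([f(t8,285,185,64,64,6),f(s,285,165,51,64,6)]))
```

```text
up slope -0.0029681320421708775 med [534.43 232.38  26.  ] res 0.01293493371358774
lo slope 0.01714524025170079 med [472.96 230.94  23.  ] res 0.11087987010242573
end slope 0.010602165891086387 med [503.56 194.25  26.  ] res 0.1758496485454302
```

View pics/rack.png

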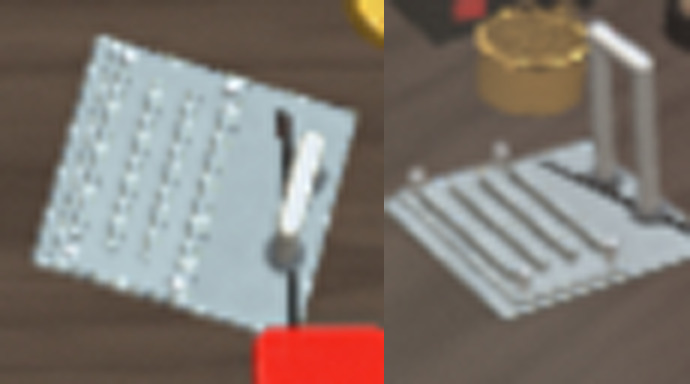

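Run:
```python
from h import *
from scipy.optimize import least_squares
np.set_printoptions(precision=2,suppress=True)
T=[((47,45,21),(130,55)),((47,-5,21),(235,85)),((-47,-5,21),(178,290)),((-47,45,21),(70,250)),((21,-35,98),(314,137)),((-21,-35,98),(288,232)),
((55,60,4),(97,37)),((55,-65,4),(356,112)),((-55,60,4),(35,262)),
((40,28,None),(155,90)),((-40,28,None),(110,245)),((40,11,None),(192,95)),((-40,11,None),(145,255))]
S=[((47,45,21),(417,175)),((47,-5,21),(500,150)),((-47,45,21),(522,280)),((-47,-5,21),(612,243)),((23,-35,97),(593,28)),((-23,-35,97),(650,66)),
((-55,60,0),(508,318)),((55,-65,4),(590,140)),
((40,28,None),(452,190)),((-40,28,None),(545,270)),((40,11,None),(485,180)),((-40,11,None),(573,258))]
D=[("top",l,(285+(u+.5)/6-.5,185+(v+.5)/6-.5)) for l,(u,v) in T]+[("scene",l,(285+(u-384+.5)/6-.5,165+(v+.5)/6-.5)) for l,(u,v) in S]
def f(p):
    x,y,a,h=p;c,s=np.cos(a),np.sin(a);r=[]
    for n,l,uv in D:
        z=l[2] if l[2] is not None else 15.5+h
        r+=list(proj(n,[x+c*l[0]-s*l[1],y+s*l[0]+c*l[1],z])[0]-uv)
    return np.array(r)
for sel in("all","top","scene"):
    D0=D; D=[d for d in D0 if sel in("all",d[0])]
    o=least_squares(f,[480,-110,-.3,4],loss="soft_l1",f_scale=.6);print(sel,o.x,"cov",np.sqrt(np.diag(np.linalg.inv(o.jac.T@o.jac)))*.6)
    if sel=="all":print(o.fun.reshape(-1,2) if 0 else f(o.x).reshape(-1,2))
    D=D0
```

```text
all [ 484.81 -116.9    -0.3    -5.85] cov [0.48 0.46 0.01 1.23]
[[-0.26  0.17]
 [-0.3   0.5 ]
 [-0.08 -0.94]
 [ 0.22  0.27]
 [ 0.03  0.1 ]
 [ 0.04 -0.09]
 [ 0.12 -0.07]
 [ 0.01  0.57]
 [-0.63  0.03]
 [ 0.25 -0.8 ]
 [-0.21  0.9 ]
 [-0.03  0.16]
 [-0.09  1.07]
 [-0.   -0.74]
 [ 0.28 -0.7 ]
 [ 0.42 -2.16]
 [ 0.09 -0.66]
 [-0.08 -1.31]
 [ 0.01 -0.58]
 [-0.67  0.57]
 [-0.39 -0.33]
 [ 0.07 -0.33]
 [-0.11 -0.04]
 [-0.65 -0.09]
 [ 0.17  0.38]]
top [ 485.29 -117.12   -0.3    -6.25] cov [0.59 0.56 0.01 6.21]
scene [ 482.39 -114.     -0.3    -3.45] cov [0.99 1.24 0.01 1.54]
```

play_rows:
  motion:
    - [[0,0,-0.14,0,0,0,0.088],[0,0,-0.14,0,0,0,0.088],[0,0,-0.14,0,0,0,0.088],[0,0,-0.14,0,0,0,0.088],[0,0,-0.14,0,0,0,0.088],[0,0,-0.14,0,0,0,0.088],[0,0,-0.14,0,0,0,0.088],[0,0,-0.14,0,0,0,0.088],[0,0,-0.14,0,0,0,0.088]]
  newtons: 20

```text
time_s: 1.0
tool_pos: [207.2, -638.0, 255.3]
tcp_rot: [-0.007, 1.0, 0.027, -0.002]
ft_force: [0.5, 0.8, -0.3]
gripper_width: 88.0
```

play_rows:
  motion:
    - [[0,0,0.03,0.015,-0.045,-0.003,0.088],[0,0,0.02,0.015,-0.045,-0.001,0.088],[0,0,0,0.015,-0.045,-0.001,0.088],[0,0,0,0.015,-0.045,-0.001,0.088],[0,0,0,0.015,-0.045,-0.001,0.088],[0,0,0,0.015,-0.045,-0.001,0.088],[0,0,0,0.015,-0.045,-0.001,0.088],[0,0,0,0.015,-0.045,-0.001,0.088],[0,0,0,0.015,-0.045,-0.001,0.088],[0,0,0,0.015,-0.045,-0.001,0.088],[0,0,0,0.015,-0.045,-0.001,0.088],[0,0,0,0.015,-0.045,-0.001,0.088]]

```text
time_s: 2.2
tool_pos: [382.7, -79.9, 270.4]
tcp_rot: [-0.011, 1.0, -0.004, -0.003]
ft_force: [0.9, -0.6, -0.2]
gripper_width: 87.8
```

play_rows:
  motion:
    - [[-0.01,0,-0.004,0.018,-0.045,0,0.088],[-0.005,0,0,0.018,-0.045,0.01,0.088],[-0.005,0,0,0.018,-0.045,0.02,0.088],[0,0,0,0.018,-0.045,0.03,0.088],[0,0,0,0.018,-0.045,0.03,0.088],[0,0,0,0.018,-0.045,0.03,0.088],[0,0,0,0.01,-0.02,0.01,0.088],[0,0,0,0,0,0,0.088]]

```text
time_s: 3.0
tool_pos: [493.4, 201.2, 153.9]
tcp_rot: [0.0, 1.0, 0.003, 0.001]
ft_force: [0.0, 0.2, -0.1]
gripper_width: 88.1
```

play_rows:
  motion:
    - [[0,0,0,0.01,-0.016,0.03,0.088],[0,0,0,0,0,0.03,0.088],[0,0,0,0,0,0.01,0.088],[0,0,0,0,0,0,0.088]]

```text
time_s: 3.4
tool_pos: [503.4, 216.3, 83.3]
tcp_rot: [0.001, 1.0, 0.004, 0.001]
ft_force: [-0.1, -0.1, -0.3]
gripper_width: 88.1
```

Run:
```python
from h import *
np.set_printoptions(precision=4,suppress=True)
s=read_state();print(s['q'],s['tool_pos'],s['tcp_rot'])
t=read_camera("top")[:,:,::-1];c=read_camera("scene")[:,:,::-1]
f=lambda im,x,y,w,h,k:cv2.resize(im[y:y+h,x:x+w],None,fx=k,fy=k,interpolation=cv2.INTER_CUBIC)
cv2.imwrite("pics/pre.png",np.hstack([f(t,140,160,100,100,4),f(c,150,190,100,100,4)]))
```

```text
[ 0.3614  0.2074  2.0369 -0.0021  0.8966  0.3555] [503.3957 216.3374  83.3147] [0.0006 1.     0.0036 0.0006]
```

View pics/pre.png

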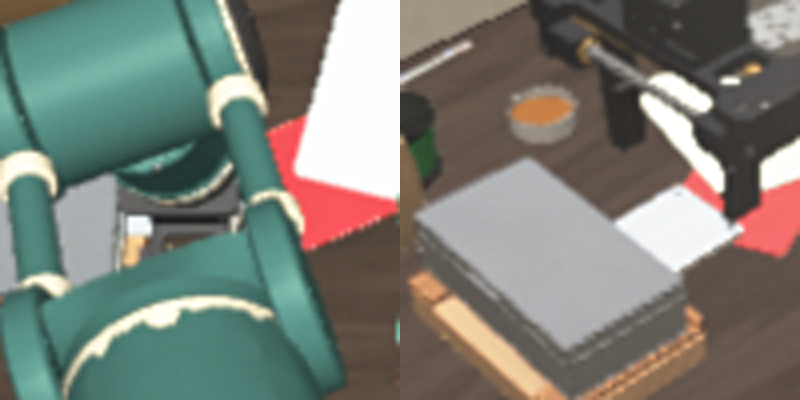

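The fingers straddle the protruding panel: near finger at about (740,190), far finger at about (625,130), both outside its edges. I'll lower and grip.

play_rows:
  motion:
    - [[0,0,0.007,0,0,0.025,0.088],[0,0,0,0,0,0.02,0.088],[0,0,0,0,0,0.005,0.088],[0,0,0,0,0,0,0.07],[0,0,0,0,0,0,0.065],[0,0,0,0,0,0,0.06],[0,0,0,0,0,0,0.055],[0,0,0,0,0,0,0.055]]
  newtons: 40

```text
time_s: 4.3
tool_pos: [511.9, 216.9, 46.0]
tcp_rot: [-0.003, 1.0, -0.001, 0.01]
ft_force: [-1.0, -0.3, -2.4]
gripper_width: 59.6
```

Run:
```python
from h import *
np.set_printoptions(precision=4,suppress=True)
s=read_state();print(s)
t=read_camera("top")[:,:,::-1];c=read_camera("scene")[:,:,::-1]
cv2.imwrite("pics/scene_g.png",c);cv2.imwrite("pics/top_g.png",t)
f=lambda im,x,y,w,h,k:cv2.resize(im[y:y+h,x:x+w],None,fx=k,fy=k,interpolation=cv2.INTER_CUBIC)
cv2.imwrite("pics/g.png",np.hstack([f(t,140,160,100,100,4),f(c,150,190,100,100,4)]))
```

```text
{'time_s': 4.3, 'q': array([ 0.3572,  0.2639,  2.0519, -0.0028,  0.8049,  0.3619]), 'joint_velocities': array([-0.0007, -0.0071, -0.0001, -0.002 ,  0.0055,  0.0001]), 'joint_efforts': array([ -0.0851, -43.4811, -28.9545,   0.1444,  -0.2435,   0.0756]), 'tool_pos': array([511.8536, 216.9455,  45.9815]), 'tcp_rot': array([-0.0027,  0.9999, -0.0014,  0.0101]), 'ft_force': array([-1.0478, -0.3349, -2.3912]), 'moment': array([-0.1252, -0.0447,  0.0906]), 'gripper_width': 59.551502122849094}
```

View pics/g.png

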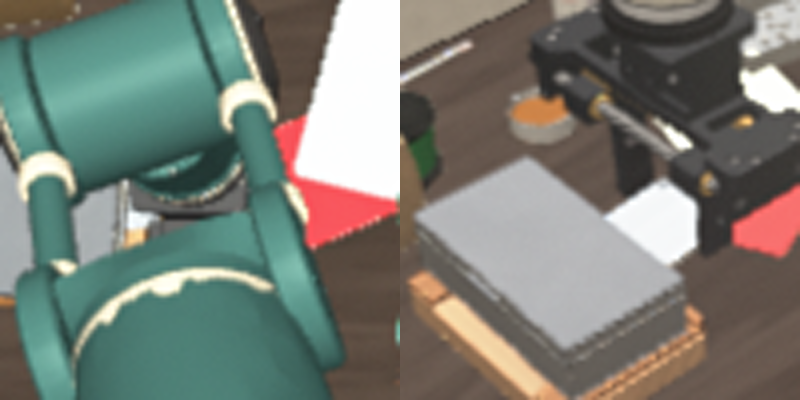

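Run:
```python
from h import *
np.set_printoptions(precision=1,suppress=True)
print(ray("scene",[(235.5,247.7),(220,236.5)],26))
for z in(4,10,21,30):print(z,ray("scene",[(228,253.7),(150+312/4-78+ -0,190)],z)[0])
print("expected tip px", proj("scene",[(512-30,217,21),(512-47,217,21),(512-47,217,4)]))
a=cv2.imread("pics/scene0.png").astype(int);b=cv2.imread("pics/scene_g.png").astype(int)[:,:,::1]
d=abs(a-b).max(2)[220:300,150:215];print("box diff frac",(d>40).mean())
f=lambda im:cv2.resize(im[200:270,185:255].astype(np.uint8),None,fx=8,fy=8,interpolation=cv2.INTER_CUBIC)
cv2.imwrite("pics/cmp.png",f(b))
```

```text
[[469.1 199.5  26. ]
 [528.3 197.9  26. ]]
4 [484.8 210.7   4. ]
10 [479.6 215.2  10. ]
21 [469.9 223.3  21. ]
30 [462. 230.  30.]
expected tip px [[226.6 250.1]
 [231.3 253.4]
 [231.5 258.8]]
box diff frac 0.034423076923076924
```

View pics/cmp.png

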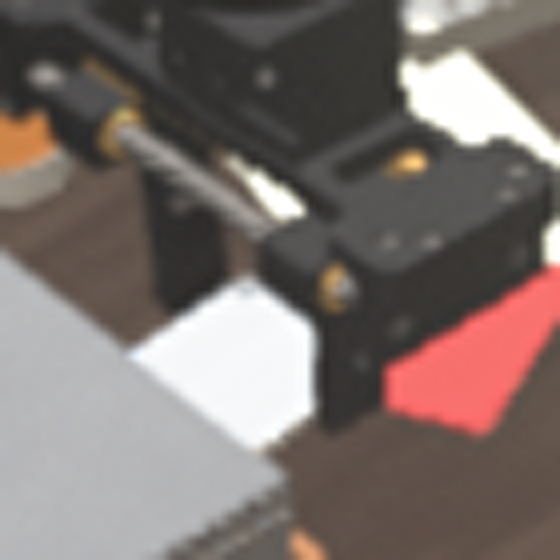

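play_rows:
  motion:
    - [[0,0,0,0,0,0,0.088],[0,0,0,0,0,0,0.088],[0,0,0,0,0,0,0.088],[0,0,0,0,0,0,0.088]]

```text
time_s: 4.8
tool_pos: [513.2, 217.6, 46.8]
tcp_rot: [-0.003, 1.0, -0.002, 0.011]
ft_force: [-0.9, -0.3, -0.4]
gripper_width: 87.6
```

play_rows:
  motion:
    - [[0,0,0,0,0,0.005,0.088],[0,0,0,0,0,0.005,0.088]]

```text
time_s: 5.0
tool_pos: [514.5, 218.1, 37.3]
tcp_rot: [-0.004, 1.0, -0.002, 0.013]
ft_force: [0.5, -0.5, 0.4]
gripper_width: 88.1
```

play_rows:
  motion:
    - [[-0.008,-0.026,-0.004,-0.01,0.002,0.004,0.088],[0,-0.002,0,-0.002,0,0.003,0.088]]

```text
time_s: 5.2
tool_pos: [501.4, 215.8, 28.7]
tcp_rot: [0.001, 1.0, 0.0, -0.003]
ft_force: [0.4, 0.4, -0.5]
gripper_width: 88.2
```

play_rows:
  motion:
    - [[0,0,0,0,0,-0.001,0.06],[0,0,0,0,0,0,0.055]]

```text
time_s: 5.4
tool_pos: [500.4, 215.5, 28.6]
tcp_rot: [0.001, 1.0, 0.001, -0.004]
ft_force: [0.5, -0.5, 0.6]
gripper_width: 73.7
```

play_rows:
  motion:
    - [[0,0,0,0,0,0,0.055],[0,0,0,0,0,0,0.055]]

```text
time_s: 5.6
tool_pos: [500.9, 215.5, 28.9]
tcp_rot: [0.001, 1.0, 0.001, -0.004]
ft_force: [0.6, 0.2, -1.8]
gripper_width: 58.9
```

play_rows:
  motion:
    - [[0,0,0,0,0,0,0.055],[0,0,0,0,0.004,0,0.055],[0,0,0,0,0.008,0,0.055],[0,0,0,0,0.01,0,0.055]]
  newtons: 50

```text
time_s: 6.0
tool_pos: [500.5, 194.4, 28.9]
tcp_rot: [-0.0, 1.0, 0.001, -0.004]
ft_force: [0.4, 3.5, -1.2]
gripper_width: 58.4
```

play_rows:
  motion:
    - [[0,0,0,0,0.01,0,0.055],[0,0,0,0,0.01,0,0.055],[0,0,0,0,0.01,0,0.055],[0,0,0,0,0.01,0,0.055],[0,0,0,0,0.01,0,0.055]]

```text
time_s: 6.5
tool_pos: [500.1, 138.7, 29.0]
tcp_rot: [0.0, 1.0, 0.001, -0.004]
ft_force: [0.5, 0.0, -0.5]
gripper_width: 58.3
```

play_rows:
  motion:
    - [[0,0,0,0,0.01,0,0.055],[0,0,0,0,0.01,0,0.055],[0,0,0,0,0.01,0,0.055],[0,0,0,0,0.01,0,0.055],[0,0,0,0,0.01,0,0.055]]

```text
time_s: 7.0
tool_pos: [499.6, 82.5, 28.7]
tcp_rot: [0.001, 1.0, 0.001, -0.004]
ft_force: [0.6, 0.3, -1.9]
gripper_width: 58.3
```

Run:
```python
from h import *
np.set_printoptions(precision=4,suppress=True)
s=read_state();print(s['q'],s['tool_pos'],s['ft_force'])
t=read_camera("top")[:,:,::-1];c=read_camera("scene")[:,:,::-1]
f=lambda im,x,y,w,h,k:cv2.resize(im[y:y+h,x:x+w],None,fx=k,fy=k,interpolation=cv2.INTER_CUBIC)
cv2.imwrite("pics/out.png",np.hstack([f(t,130,160,130,130,3),f(c,150,180,130,130,3)]))
```

```text
[ 0.1155  0.2262  2.1436 -0.0023  0.7809  0.1159] [499.6223  82.5375  28.7385] [ 0.609   0.3048 -1.9252]
```

View pics/out.png

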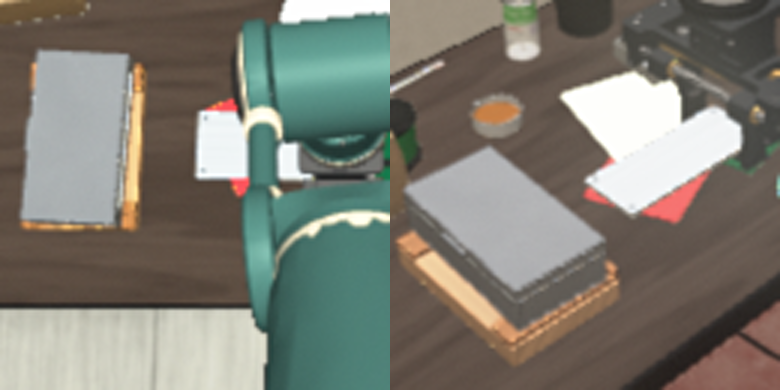

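Panel is fully out, end b at about (196,145) in the top crop's thirds, and the box still sits behind the stops. Now I'll lift and yaw -0.3 rad.

play_rows:
  motion:
    - [[0,0,0,0,0,-0.01,0.055],[0,0,0.05,0,0,-0.02,0.055],[0,0,0.1,0,0,-0.04,0.055],[0,0,0.1,0,0,-0.045,0.055],[0,0,0.05,0,0,-0.045,0.055],[0,0,0,0,0,-0.03,0.055],[0,0,0,0,0,-0.01,0.055]]
  newtons: 55

```text
time_s: 7.8
tool_pos: [499.1, 84.4, 237.1]
tcp_rot: [0.002, 0.988, -0.155, -0.007]
ft_force: [0.6, 0.1, -2.3]
gripper_width: 57.9
```

play_rows:
  motion:
    - [[-0.05,0,0,0,0,0,0.055],[-0.1,0,0,0,0,0,0.055],[-0.1,0,0,0,0,0,0.055],[-0.1,0,0,0,0,0,0.055],[-0.1,0,0,0,0,0,0.055],[-0.05,0,0,0,0,0,0.055]]

```text
time_s: 8.4
tool_pos: [498.9, 84.8, 239.6]
tcp_rot: [0.254, 0.955, -0.149, -0.043]
ft_force: [-0.4, 0.3, -0.7]
gripper_width: 58.6
```

Run:
```python
from h import *
np.set_printoptions(precision=4,suppress=True)
s=read_state();print(s['q'],s['tool_pos'],s['tcp_rot'],s['ft_force'],s['gripper_width'])
```

```text
[ 0.361   0.1667  1.8468 -0.3984  1.4838  0.7778] [498.9251  84.7544 239.5572] [ 0.2544  0.9546 -0.1489 -0.0431] [-0.3734  0.2954 -0.7498] 58.56159624181442
```

play_rows:
  motion:
    - [[-0.08,0,0,0,0,0,0.055],[-0.1,0,0,0,0,0,0.055],[-0.1,0,0,0,0,0,0.055],[-0.1,0,0,0,0,0,0.055],[-0.1,0,0,0,0,0,0.055],[-0.05,0,0,0,0,0,0.055]]

```text
time_s: 9.0
tool_pos: [497.2, 88.2, 234.1]
tcp_rot: [0.504, 0.85, -0.127, -0.083]
ft_force: [-1.0, -0.0, -1.9]
gripper_width: 58.1
```

```bash
cat >> h.py <<'E'
from scipy.spatial.transform import Rotation as Ro
def pose(s):
    q=s['tcp_rot'];return Ro.from_quat([q[1],q[2],q[3],q[0]]).as_matrix(),s['tool_pos']
E
python3 - <<'E'
from h import *
np.set_printoptions(precision=4,suppress=True)
s=read_state();print(s['q'],s['tool_pos'],s['tcp_rot'],s['ft_force'],s['gripper_width'])
R,p=pose(s);print(R)
c=read_camera("scene")[:,:,::-1];t=read_camera("top")[:,:,::-1]
cv2.imwrite("pics/tilt_s.png",c);cv2.imwrite("pics/tilt_t.png",t)
foot=p+R@[0,-129,6];print("foot",foot)
cv2.imwrite("pics/tilt.png",np.hstack([c[100:300,150:400],t[100:300,150:350]]).repeat(1,0))
E
```

```text
[ 0.5072  0.4429  1.7473 -0.6681  1.8185  0.9453] [497.1684  88.1561 234.0849] [ 0.5045  0.85   -0.1272 -0.0827] [-0.9734 -0.0257 -1.8949] 58.143094232653795
[[ 0.954  -0.1327 -0.2689]
 [-0.2996 -0.4587 -0.8365]
 [-0.0124  0.8786 -0.4774]]
foot [512.6724 142.3095 117.878 ]
```

View pics/tilt.png

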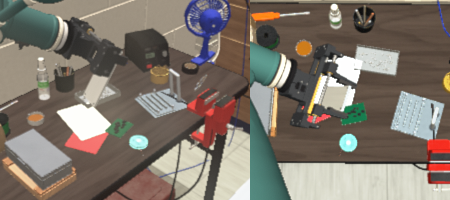

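play_rows:
  motion:
    - [[-0.07,0,0,0,0,0,0.055],[-0.07,0,0,0.002,0.003,0.007,0.055],[0,0,0,0.008,0.01,0.026,0.055],[0,0,0,0.01,0.0125,0.033,0.055],[0,0,0,0.01,0.0125,0.033,0.055],[0,0,0,0.01,0.0125,0.033,0.055],[0,0,0,0.006,0.008,0.021,0.055],[0,0,0,0.003,0.004,0.01,0.055]]

```text
time_s: 9.9
tool_pos: [492.3, -96.5, 230.0]
tcp_rot: [0.557, 0.817, -0.118, -0.09]
ft_force: [0.6, 0.5, -1.2]
gripper_width: 58.3
```

```bash
cat > look.py <<'E'
import sys
from h import *
np.set_printoptions(precision=3,suppress=True)
k=sys.argv[1];A=-0.30;O=np.array([485,-117,0.])
s=read_state();R,p=pose(s)
Rr=Ro.from_euler('z',A).as_matrix()
print("t",s['time_s'],"q",s['q'],"tcp",p,"F",s['ft_force'],"w",s['gripper_width'])
Rt=Rr.T@R;print("tool in rack: yaw %.3f roll(z of x) %.3f panel angle %.1f"%(np.arctan2(Rt[1,0],Rt[0,0]),Rt[2,0],np.degrees(np.arctan2(Rt[2,1],-Rt[1,1]))))
print("TCP in rack",Rr.T@(p-O))
foot=p+R@[0,-129,6];print("foot pred world",foot,"rack",Rr.T@(foot-O))
for n in("scene","top"):
    im=read_camera(n)[:,:,::-1];cv2.imwrite(f"pics/{n}_{k}.png",im);print(n,"corner px pred",proj(n,[p+R@v for v in([-30,-129,6],[30,-129,6])]))
E
python3 look.py a
python3 - <<'E'
import cv2,numpy as np
t=cv2.imread("pics/top_a.png");s=cv2.imread("pics/scene_a.png")
f=lambda im,x,y,w,h,k:cv2.resize(im[y:y+h,x:x+w],None,fx=k,fy=k,interpolation=cv2.INTER_CUBIC)
cv2.imwrite("pics/va.png",np.hstack([f(s,240,130,100,100,4),f(t,240,160,100,100,4)]))
E
```

```text
t 9.9 q [ 0.266  0.381  1.929 -0.912  1.697  0.876] tcp [492.322 -96.547 230.046] F [ 0.608  0.487 -1.21 ] w 58.2630430832829
tool in rack: yaw 0.002 roll(z of x) -0.015 panel angle 68.6
TCP in rack [  0.95   21.703 230.046]
foot pred world [502.771 -56.437 107.739] rack [ -0.921  63.109 107.739]
scene corner px pred [[301.387 181.083]
 [289.505 171.583]]
top corner px pred [[294.981 214.869]
 [301.518 192.565]]
```

View pics/va.png

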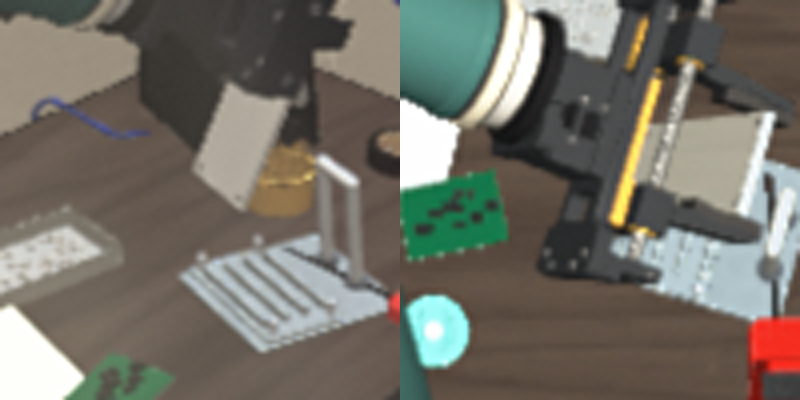

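Foot corners in the scene view are at about (288.6,172.4) and (300.6,182.3). That matches the prediction to within 1 px, so the panel has not slipped. Next I'll move over the groove.

play_rows:
  motion:
    - [[0,0,0.016,0,0.004,0.01,0.055],[0,0,0,0,0.008,0.02,0.055],[0,0,0,0,0.003,0.008,0.055],[0,0,0,0,-0.014,0.005,0.055],[0,0,0,0,-0.02,0.008,0.055],[0,0,0,0,-0.014,0.006,0.055],[0,0,0,0,-0.006,0.002,0.055]]

```text
time_s: 10.7
tool_pos: [480.9, -135.0, 169.0]
tcp_rot: [0.556, 0.818, -0.126, -0.082]
ft_force: [-1.0, 1.2, -1.7]
gripper_width: 58.1
```

```bash
sed -i 's/A=-0.30;O=.*/A=-0.30;O=np.array([484,-115.5,0.])/;s/-129/-131.5/g' look.py; python3 look.py b
```

```text
t 10.7 q [ 0.208  0.438  1.994 -0.949  1.585  0.97 ] tcp [ 480.944 -134.951  169.007] F [-0.968  1.172 -1.655] w 58.052323831156734
tool in rack: yaw -0.001 roll(z of x) 0.005 panel angle 68.4
TCP in rack [  2.829 -19.485 169.007]
foot pred world [494.347 -94.155  44.571] rack [ 3.577 23.449 44.571]
scene corner px pred [[310.748 196.838]
 [299.124 186.788]]
top corner px pred [[306.723 220.973]
 [312.94  199.745]]
```

play_rows:
  motion:
    - [[0,0,0,-0.0015,-0.006,0.004,0.055],[0,0,0,-0.0015,-0.004,0.003,0.055]]

```text
time_s: 11.0
tool_pos: [478.4, -136.3, 157.9]
tcp_rot: [0.556, 0.818, -0.126, -0.081]
ft_force: [-0.9, 0.3, -1.0]
gripper_width: 58.0
```

```bash
python3 look.py c
python3 - <<'E'
import cv2,numpy as np
t=cv2.imread("pics/top_c.png");s=cv2.imread("pics/scene_c.png")
f=lambda im,x,y,w,h,k:cv2.resize(im[y:y+h,x:x+w],None,fx=k,fy=k,interpolation=cv2.INTER_CUBIC)
cv2.imwrite("pics/vc.png",np.hstack([f(s,280,155,60,75,7),f(t,285,180,50,75,7)]))
E
```

```text
t 11.0 q [ 0.207  0.452  2.002 -0.951  1.571  0.989] tcp [ 478.395 -136.332  157.853] F [-0.928  0.347 -0.969] w 58.000403382166944
tool in rack: yaw -0.000 roll(z of x) 0.007 panel angle 68.4
TCP in rack [  0.802 -21.558 157.853]
foot pred world [491.953 -95.617  33.407] rack [ 1.722 21.346 33.407]
scene corner px pred [[311.435 200.291]
 [299.825 190.135]]
top corner px pred [[306.766 222.318]
 [312.91  201.258]]
```

View pics/vc.png

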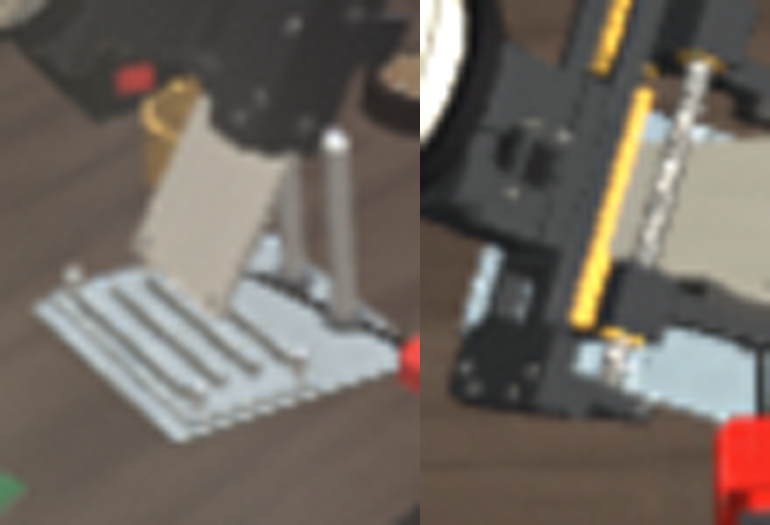

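The scene view shows the foot edge from about (299.3,190.7) to (311.4,199.6), in agreement with the prediction. I'll compare it with the two middle ridges in the same view.

Run:
```python
from h import *
np.set_printoptions(precision=2,suppress=True)
Rr=Ro.from_euler('z',-.3).as_matrix();O=np.array([484,-115.5,0])
g=lambda u,v:(280+(u+.5)/7-.5,155+(v+.5)/7-.5)
for z in(15.5,19.5,23.5):
    for nm,l in(("r1",[(72,290),(190,388)]),("r2",[(118,293),(222,380)]),("r3",[(152,283),(258,370)]),("r4end",[(296,355)])):
        print(z,nm,((ray("scene",[g(*a) for a in l],z)-O)@Rr)[:,:2].ravel())
print("foot seen",((ray("scene",[g(135,252),g(220,314)],33)-O)@Rr))
```

```text
15.5 r1 [ 41.63  48.47 -41.58  44.72]
15.5 r2 [ 30.72  32.5  -42.82  30.14]
15.5 r3 [ 30.66  15.49 -43.65  13.17]
15.5 r4end [-41.9   -6.82]
19.5 r1 [ 36.47  51.92 -46.22  48.19]
19.5 r2 [ 25.63  36.04 -47.46  33.7 ]
19.5 r3 [ 25.57  19.15 -48.28  16.84]
19.5 r4end [-46.54  -3.03]
23.5 r1 [ 31.31  55.37 -50.87  51.66]
23.5 r2 [ 20.54  39.59 -52.1   37.26]
23.5 r3 [ 20.47  22.8  -52.92  20.51]
23.5 r4end [-51.19   0.76]
foot seen [[ 31.82  24.59  33.  ]
 [-23.8   19.76  33.  ]]
```

play_rows:
  motion:
    - [[0,0,0,-0.0015,-0.004,0.0015,0.055],[0,0,0,-0.0015,-0.004,0.0015,0.055],[0,0,0,0,-0.002,0.001,0.055]]

```text
time_s: 11.4
tool_pos: [475.7, -135.5, 147.4]
tcp_rot: [0.556, 0.818, -0.126, -0.08]
ft_force: [-0.2, -0.3, -1.1]
gripper_width: 58.3
```

```bash
python3 look.py d
```

```text
t 11.4 q [ 0.209  0.466  2.008 -0.949  1.56   1.008] tcp [ 475.732 -135.452  147.39 ] F [-0.23  -0.276 -1.149] w 58.33953913338013
tool in rack: yaw -0.000 roll(z of x) 0.009 panel angle 68.3
TCP in rack [ -2.003 -21.504 147.39 ]
foot pred world [489.502 -94.744  22.965] rack [-0.878 21.455 22.965]
scene corner px pred [[311.629 203.833]
 [300.051 193.549]]
top corner px pred [[305.973 223.626]
 [312.078 202.725]]
```

play_rows:
  motion:
    - [[0,0,-0.009,0,-0.002,0.001,0.055],[0,0,0,0,-0.002,0.001,0.055]]

```text
time_s: 11.7
tool_pos: [476.0, -135.9, 143.1]
tcp_rot: [0.556, 0.818, -0.122, -0.083]
ft_force: [-0.4, -0.1, -2.5]
gripper_width: 58.6
```

play_rows:
  motion:
    - [[0,0,0,0,-0.002,0.001,0.055],[0,0,0,0,0,0,0.055]]

```text
time_s: 11.9
tool_pos: [475.9, -136.1, 140.4]
tcp_rot: [0.555, 0.818, -0.122, -0.083]
ft_force: [-0.9, 0.5, -1.3]
gripper_width: 58.2
```

play_rows:
  motion:
    - [[0,0,0,0,-0.002,0.001,0.055],[0,0,0,0,0,0,0.055]]

```text
time_s: 12.1
tool_pos: [475.9, -136.4, 138.0]
tcp_rot: [0.555, 0.818, -0.122, -0.083]
ft_force: [0.2, 0.1, -0.4]
gripper_width: 58.3
```

```bash
python3 look.py e
```

```text
t 12.1 q [ 0.208  0.482  2.009 -0.951  1.55   1.012] tcp [ 475.912 -136.357  138.018] F [ 0.201  0.075 -0.393] w 58.31571436169561
tool in rack: yaw 0.003 roll(z of x) 0.000 panel angle 68.3
TCP in rack [ -1.563 -22.316 138.018]
foot pred world [488.498 -95.284  13.588] rack [-1.677 20.642 13.588]
scene corner px pred [[311.802 206.542]
 [300.189 196.364]]
top corner px pred [[305.8   224.348]
 [311.758 203.598]]
```

play_rows:
  motion:
    - [[0,0,0,0,-0.0015,0.0005,0.055],[0,0,0,0,0,0,0.055]]

```text
time_s: 12.4
tool_pos: [476.2, -136.2, 136.7]
tcp_rot: [0.555, 0.818, -0.123, -0.083]
ft_force: [-0.4, -0.2, -1.0]
gripper_width: 58.5
```

play_rows:
  motion:
    - [[0,0,0,0,-0.0015,0.0005,0.055],[0,0,0,0,0,0,0.055]]

```text
time_s: 12.6
tool_pos: [476.4, -136.3, 135.7]
tcp_rot: [0.556, 0.818, -0.123, -0.082]
ft_force: [-0.1, -0.7, 0.2]
gripper_width: 58.1
```

play_rows:
  motion:
    - [[0,0,0,0,-0.0015,0.0005,0.055],[0,0,0,0,0,0,0.055]]

```text
time_s: 12.8
tool_pos: [476.3, -136.7, 135.4]
tcp_rot: [0.557, 0.817, -0.123, -0.083]
ft_force: [-0.0, 0.3, 0.7]
gripper_width: 58.5
```

play_rows:
  motion:
    - [[0,0,0,0,-0.002,0.001,0.055],[0,0,0,0,-0.001,0,0.055]]

```text
time_s: 13.0
tool_pos: [476.2, -137.4, 134.9]
tcp_rot: [0.56, 0.815, -0.123, -0.083]
ft_force: [-1.4, -1.9, 5.1]
gripper_width: 58.5
```

play_rows:
  motion:
    - [[0,0,0,0,-0.001,0,0.055],[0,0,0,0,-0.001,0,0.055]]

```text
time_s: 13.2
tool_pos: [476.2, -137.3, 134.9]
tcp_rot: [0.562, 0.814, -0.123, -0.084]
ft_force: [-2.0, -1.7, 6.6]
gripper_width: 58.4
```

```bash
python3 look.py f
```

```text
t 13.2 q [ 0.208  0.496  2.006 -0.957  1.556  1.025] tcp [ 476.159 -137.272  134.877] F [-2.022 -1.7    6.622] w 58.37460782327412
tool in rack: yaw 0.001 roll(z of x) 0.003 panel angle 69.2
TCP in rack [ -1.057 -23.117 134.877]
foot pred world [488.6   -98.066   9.832] rack [-0.757 18.015  9.832]
scene corner px pred [[312.253 207.253]
 [300.703 197.027]]
top corner px pred [[306.613 224.446]
 [312.602 203.77 ]]
```

Firm floor felt: Fz rose by about 8 N at foot z of about 10.5 mm, which is below ridge height, so the foot is in the groove. Now I'll lean the panel back about its foot.

play_rows:
  motion:
    - [[0.03,0,0,0,0.001,0.004,0.055],[0.03,0,0,0,0,0.004,0.055],[0.03,0,0,0,0,0.004,0.055]]

```text
time_s: 13.6
tool_pos: [473.0, -148.3, 130.7]
tcp_rot: [0.523, 0.84, -0.127, -0.078]
ft_force: [-0.6, -0.2, 2.8]
gripper_width: 58.3
```

```bash
python3 look.py g
```

```text
t 13.6 q [ 0.173  0.44   2.032 -0.933  1.476  0.984] tcp [ 472.955 -148.268  130.706] F [-0.582 -0.188  2.778] w 58.26453005940485
tool in rack: yaw 0.002 roll(z of x) 0.002 panel angle 63.8
TCP in rack [ -0.868 -34.569 130.706]
foot pred world [488.663 -97.94   10.088] rack [-0.735 18.154 10.088]
scene corner px pred [[312.227 207.178]
 [300.655 196.971]]
top corner px pred [[306.591 224.417]
 [312.555 203.731]]
```

play_rows:
  motion:
    - [[0.012,0,0,0,0,0.0016,0.055],[0.012,0,0,0,0,0.0016,0.055]]

```text
time_s: 13.9
tool_pos: [471.8, -151.7, 129.7]
tcp_rot: [0.512, 0.846, -0.129, -0.076]
ft_force: [-1.1, -1.5, 2.2]
gripper_width: 58.0
```

play_rows:
  motion:
    - [[0.012,0,0,0,0,0.0016,0.055],[0.012,0,0,0,0,0.0016,0.055]]

```text
time_s: 14.1
tool_pos: [471.2, -154.1, 128.0]
tcp_rot: [0.5, 0.853, -0.13, -0.074]
ft_force: [-0.0, 12.9, 8.2]
gripper_width: 58.5
```

```bash
python3 look.py h
```

```text
t 14.1 q [ 0.151  0.411  2.045 -0.918  1.432  0.961] tcp [ 471.237 -154.111  128.039] F [-0.003 12.94   8.174] w 58.52986795001677
tool in rack: yaw 0.000 roll(z of x) 0.004 panel angle 60.8
TCP in rack [ -0.783 -40.658 128.039]
foot pred world [489.089 -97.872  10.367] rack [-0.348 18.345 10.367]
scene corner px pred [[312.086 207.068]
 [300.55  196.825]]
top corner px pred [[306.557 224.248]
 [312.561 203.565]]
```

play_rows:
  motion:
    - [[0,0,0,0,0,-0.0008,0.055],[0,0,0,0,0,0,0.055]]
  newtons: 10

```text
time_s: 14.4
tool_pos: [471.6, -152.9, 127.8]
tcp_rot: [0.499, 0.854, -0.13, -0.073]
ft_force: [0.2, -0.9, 0.7]
gripper_width: 59.5
```

play_rows:
  motion:
    - [[0,0,0,0,0,0,0.064],[0,0,0,0,0,0,0.07],[0,0,0,0,0,0,0.085]]

```text
time_s: 14.7
tool_pos: [471.4, -152.9, 127.0]
tcp_rot: [0.499, 0.854, -0.129, -0.074]
ft_force: [-0.3, -0.9, 0.1]
gripper_width: 75.9
```

```bash
python3 look.py i
```

```text
t 14.7 q [ 0.152  0.411  2.045 -0.915  1.429  0.961] tcp [ 471.435 -152.87   126.955] F [-0.316 -0.911  0.075] w 75.9298681622728
tool in rack: yaw 0.001 roll(z of x) 0.004 panel angle 60.5
TCP in rack [ -0.96  -39.415 126.955]
foot pred world [489.336 -96.185   9.505] rack [-0.61  20.029  9.505]
scene corner px pred [[311.631 207.512]
 [300.096 197.259]]
top corner px pred [[305.91  224.19 ]
 [311.9   203.519]]
```

play_rows:
  motion:
    - [[0,0,0,0,0,0,0.088],[0,0,0,0,0,-0.005,0.088],[0,0,0,0,0,-0.015,0.088],[0,0,0,0,0,-0.03,0.088],[0,0,0,0,0,-0.04,0.088],[0,0,0,0,0,-0.04,0.088],[0,0,0,0,0,-0.03,0.088],[0,0,0,0,0,-0.01,0.088],[0,0,0,0,0,0,0.088]]

```text
time_s: 15.7
tool_pos: [516.7, -1.4, 216.0]
tcp_rot: [0.497, 0.855, -0.129, -0.074]
ft_force: [-0.2, 0.0, 0.4]
gripper_width: 87.7
```

```bash
python3 look.py j
python3 - <<'E'
import cv2,numpy as np
t=cv2.imread("pics/top_j.png");s=cv2.imread("pics/scene_j.png")
f=lambda im,x,y,w,h,k:cv2.resize(im[y:y+h,x:x+w],None,fx=k,fy=k,interpolation=cv2.INTER_CUBIC)
a=np.hstack([f(s,280,155,60,75,5),f(t,285,180,75,75,5)])
b=np.hstack([f(s,150,222,100,60,3),f(t,130,170,100,60,3)]);b=np.pad(b,((0,0),(0,a.shape[1]-b.shape[1]),(0,0))) if b.shape[1]<a.shape[1] else b[:,:a.shape[1]]
cv2.imwrite("pics/vj.png",np.vstack([a,b]))
E
```

```text
t 15.7 q [ 0.373  0.412  1.82  -0.756  1.694  0.901] tcp [516.68   -1.437 216.021] F [-0.158  0.006  0.436] w 87.7382985930176
tool in rack: yaw 0.001 roll(z of x) 0.002 panel angle 60.4
TCP in rack [ -2.487 118.626 216.021]
foot pred world [534.558  55.632  98.753] rack [ -2.273 178.43   98.753]
scene corner px pred [[263.778 195.398]
 [253.006 184.603]]
top corner px pred [[250.596 202.806]
 [257.55  180.816]]
```

View pics/vj.png

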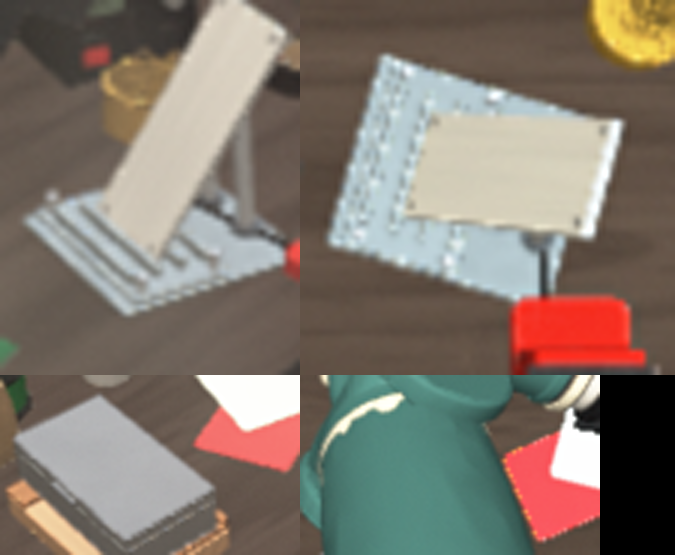

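The panel leans on the bar with its foot in the middle groove, and the box has not moved. I'll measure squareness and centring numerically.

Run:
```python
from h import *
np.set_printoptions(precision=3,suppress=True)
t=cv2.imread("pics/top_j.png");print(t[180+170//5,285+200//5],t[180+100//5,285+90//5],t[180+200//5,285+290//5])
g=t.astype(int);m=((g[...,2]-g[...,0])>5)&(g.min(2)>140)
n,l=cv2.connectedComponents(m.astype(np.uint8));m=l==l[214,325]
ys,xs=np.where(m);k=(xs>285)&(xs<350)
c=max(cv2.findContours(m.astype(np.uint8),0,1)[0],key=cv2.contourArea)
ap=cv2.approxPolyDP(c,3,True)[:,0].astype(float);print(ap)
Rr=Ro.from_euler('z',-.3).as_matrix();O=np.array([484,-115.5,0])
G=lambda u,v:(285+(u-300+.5)/5-.5,180+(v+.5)/5-.5)
for nm,e,z in(("foot",[G(431,112),G(405,215)],12),("top",[G(610,121),G(580,237)],142)):
    P=ray("top",e,z);d=P[0]-P[1];print(nm,"yaw",np.arctan2(d[1],d[0]),"len",np.linalg.norm(d),"mid rack",((P.mean(0)-O)@Rr))
gs=lambda u,v:(280+(u+.5)/5-.5,155+(v+.5)/5-.5)
for nm,e,z in(("foot",[gs(103,205),gs(155,258)],11),("top",[gs(225,0),gs(285,40)],141)):
    P=ray("scene",e,z);d=P[0]-P[1];print(nm,"yaw",np.arctan2(d[1],d[0]),"len",np.linalg.norm(d),"mid rack",((P.mean(0)-O)@Rr))
# box check
a=cv2.imread("pics/scene0.png").astype(int);b=cv2.imread("pics/scene_j.png").astype(int)
print("box px change",(abs(a-b).max(2)[225:295,150:222]>40).mean(), "reel/tin etc diff",(abs(a-b).max(2)[205:230,172:198]>40).mean())
```

```text
[185 205 211] [186 185 170] [242 243 239]
[[311. 203.]
 [307. 223.]
 [341. 227.]
 [346. 204.]]
foot yaw -0.26453175038519755 len 59.174161315709696 mid rack [ 2.548 23.306 12.   ]
top yaw -0.2847812678578701 len 59.57111957934868 mid rack [ -0.035 -50.225 142.   ]
foot yaw -0.3692353963485009 len 60.8765909779969 mid rack [ 4.741 18.18  11.   ]
top yaw -0.2849097836678467 len 54.12397814912309 mid rack [ -9.226 -45.168 141.   ]
box px change 0.06904761904761905 reel/tin etc diff 0.004615384615384616
```

```bash
python3 -c "
from station import *
print(close_job())"
```

```text
the job is handed in; nothing more can be done
None
```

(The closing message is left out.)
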